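# Mount a sherd in the three-point scanning holder

## Task

Mount the orange-brown sherd for scanning: take it from the finds tray, lay it on the rubber bars of the holder with its blunt end towards the two pins and its narrow end towards the spring nose, and let go. Then turn the feed knob clockwise, following it as its carriage travels, until the nose presses the sherd against the pins with its spring pushed in about half-way, and never to its end, for the sherd is brittle. Leave the other two finds lying in the tray.

Things in the scene. Friction and masses are not known exactly. Their poses are not given: they have to be found in the camera images.
- sherd_c (a point): Centre, half-way up, of the loose orange-brown sherd: 47 (its x) by 61 (its y) by 16 mm, 45 g, irregular outline, bowed like a shallow boat: belly on the ground, ends 7 mm clear; at mid-length its sides span only the lowest 8 mm. y points to the narrow end; the blunt end, 32 mm wide, lies at -y, 28 to 31 mm from here. Take it there across the 47 mm; its sides are not quite parallel: it may turn in the grip.
- sherd_narrow (a point): Tip of the sherd's narrow end: 7.5 mm along the sherd's x and 31 mm along its y from its centre.
- tray_floor (a point): Centre of the inside floor of the grey open finds tray: inside 136 mm (x) by 196 mm (y), floor 2 mm above the desk, walls 28 mm high. It stays put. The orange-brown sherd lies in its +y half, two other finds at its -y end.
- holder: Specimen holder, fixed: dark plate 222 (x) by 84 mm, 12 mm high; origin at desk level near its middle; x = feed direction, from the knob to the pins. Two upright rubber pins, 7 mm thick, stand at x = +82, y = +13 and -13 mm, up to 60 mm above the desk, on a block 30 mm high. A clamped sherd's centre comes to about x = +51 mm, y = 0.
- cradle (a point): Where the sherd rests (holder x = +50 mm, holder's axes): mid-way between the tops of two rubber cross bars, 24 mm long in y, 30 mm apart in x, 37 mm above the desk; 32 mm before the pins' axes. The centre of a sherd laid there is 6 mm above this point. More than 12 mm to either side in y there is free room for fingers down to the plate, 25 mm below.
- carriage: Carriage that slides on the holder and bears knob and nose; origin under the knob's axis at desk level, holder's axes. Spring nose: flat rubber disc 22 mm across, 47 mm above the desk, its face 58 mm ahead in +x. It yields back into the carriage: starts at 4 N, then 6 N more per mm, whole way 3 mm (22 N, hard stop); half-way is 13 N. An orange ring on its shank slips into the sleeve as it goes in.
- knob_grip (a point): Centre of the black ribbed round feed knob: 40 mm across, rim 70 to 89 mm above the desk (this point 80), upright axis; carriage under it 61 mm high. It rides on the carriage: each rad clockwise (seen from above) moves knob and nose 15 mm along holder +x. It takes 0.33 N m plus 0.015 per N on the nose, and stays where left. 1.9 to 3.4 rad are needed in all.
- sherd_grey: Another find in the tray: grey-brown sherd 39 by 54 mm, 14 mm thick; origin under its middle. To be left alone.
- flint: Another find in the tray: dark flint flake 27 by 44 mm, 14 mm thick; origin under its middle. To be left alone.
Things that resemble listed ones, but are neither listed nor needed, are in the scene too. Several things look just like the part that bears sherd_c: the one meant starts farthest from the robot's base.

How it is judged (in metres and radians):
On the way, in this order (a step that is already met when the one before it is completed fails the run):
1. the sherd lies on the rubber bars, narrow end to the nose, let go (x of sherd_c in the frame of holder between 0.036 and 0.06 m and y of sherd_c in the frame of holder between -0.012 and 0.012 m and z of sherd_c in the frame of holder between 0.036 and 0.052 m and x of sherd_narrow in the frame of holder below 0.034 m and angle between sherd_c's own z axis and vertical below 0.3 rad and contact force between the fingers and sherd below 0.1 N and linear speed of sherd below 0.02 m/s and contact force between carriage and sherd below 0.5 N), for 0.3 s.
2. the nose is fed against the sherd with the hand on the knob (contact force between carriage and sherd above 4 N and contact force between the fingers and knob above 2 N), for 0.2 s.
At the end, for the whole second after the job is handed in: The sherd rests on the bars (centre within 12 mm of the middle line), narrow end to the nose, tilted under 17 degrees, pressed on the pins by the nose with 7 to 19 N (spring pushed in 0.5 to 2.5 of its 3 mm), at rest and released; the other two finds within 30 mm of where they lay (x of sherd_c in the frame of holder between 0.036 and 0.06 m and y of sherd_c in the frame of holder between -0.012 and 0.012 m and z of sherd_c in the frame of holder between 0.036 and 0.052 m and x of sherd_narrow in the frame of holder below 0.034 m and angle between sherd_c's own z axis and vertical below 0.3 rad and contact force between carriage and sherd between 7 and 19 N and linear speed of sherd below 0.01 m/s and distance of each of sherd_grey, flint from where it was at the start of the episode below 0.03 m); the robot touches nothing.
It fails at once if the carriage or its nose presses the sherd with more than 23.5 N (spring driven to its end) (contact force between carriage and sherd above 23.5 N).
It fails at once if one of the other finds is moved more than 30 mm (distance of any of sherd_grey, flint from where it was at the start of the episode above 0.03 m).
It also fails if it takes over 72 s, if anything falls off the work surface, if the arm or the gripper's body presses on something with over 40 N, if the wrist force passes 120 N, or if a joint passes its speed limit or range.

## Robot

A 7-joint arm with a two-finger parallel gripper is mounted at the origin on a cart in front of the work surface, level with it; the furniture and walls round the work are solid. World frame = base frame: x ahead of the robot, y to its left, z up, the work surface at z = 0. Lengths are in m, angles in degrees, forces in N, time in s.
With the tool pointing down it reaches from about 0.425 to 0.875 m from the base axis. Payload 4.7 kg.
Tool frame: the origin (TCP) lies midway between the tips of the shut fingers; the grasp point (between the pads) lies env.grip_point_offset behind it (env.grip_point_offset is the distance from the TCP to the grasp point, in m); x points along the fingers, y is the direction in which the jaws open and shut, and the axes are right-handed (so a half turn about x gives the same grasp; the last joint's range is limited). The gripper opens to 87 mm and grips with 3 to 60 N. Pads are 19 mm wide; open, the fingers measure 117 mm over their backs; the gripper's body (75 mm by 190 mm) begins 51 mm behind the grasp point.
Start: joints at [-72.187, 18.392, -4.016, 83.108, 1.295, 78.541, -3.26], TCP at [0.19, 0.622, 0.223] pointing down, gripper open.
Joint ranges: [-163.93, 163.93], [-17.29, 119.83], [-79.2, 71.16], [3.27, 140.29], [-89.18, 269.18], [5.43, 117.66], [-154.24, 154.24]. Speed limits (degrees/s): [147.25, 147.25, 180, 180, 180, 180, 180].

## Interface

Orientations are given as [roll, pitch, yaw] about the fixed x, y, z axes, in that order (R = Rz(yaw) Ry(pitch) Rx(roll)).
In Python, from cell import readout, read_camera, camera_params, sign_off, spot_in, pinpoint, env gives the robot as it stands.
- The arm moves only by the shell command python3 -m pendant 'ROWS' [OPENING] [FORCE]. ROWS is a JSON object of lists of equal length, an entry for each row: "xyz": the shift along the world's x, y, z in m, a list of three; "turn": the turn about the world's z in rad. A call has 1 to 10 rows; each row shifts and turns the pose as measured when the row begins; what a row does not reach is not made up. A row lasts 1/8 s, in which the tool goes at most 62.5 mm and 10.7 degrees, less where a joint would pass 70% of its speed; a pose out of reach is approached as far as the arm can. A call is refused whole if a number of a shift passes 0.0625 or a number of a turn 0.188, either way. A call with a gripper value outside its range is refused whole. OPENING is the opening, from 0 (shut) to 1 (fully open), set as the call begins (- or left out, the last holds). The fingers move at their own pace and stop on an object; FORCE is the grip in N (left out, the last holds). Time passes only in rows, so rows that do not move let the fingers close. It gives the time, the measured TCP pose, the force and the opening at its end, in the units of the state.
- readout.get_obs(): the state, without advancing time (a new reading comes with each control period).
- read_camera(name): name is "scene" or "top" or "wrist"; returns the picture (400x640x3 uint8, red, green, blue); there is no depth.
- camera_params(name): a dict with "fx", "fy", "cx", "cy" (pixels), "k1" (the pictures are not rectified: a ray, as slopes to the right and down, at radius r is drawn at 1 + k1 r^2 times it, then the intrinsics apply), "rvec" (rotation vector, rad) and "tvec" (3), from world to camera coordinates, as OpenCV has them; the wrist camera has in their place "hand_eye" (4x4, takes a point from camera to tool coordinates, whose origin is the TCP and whose axes are the tool frame's). Camera axes: x right, y down, z forward; pixel columns grow to the right and rows downward; lengths in m; the calibration is good to about 2 mm. A picture is of the moment at which its call begins: read the wrist's pose just before it. camera_params takes no time and is no camera call.
- sign_off(): hands the job in, once; it reports no verdict.
Trained networks look in the newest picture that a camera, given by its name, has taken for a name from the list of things; names that differ only in an ending like _2 or _b are one class to them, and where a whole thing is asked for, a point or a joint stands for the part that bears it (a point fixed in the world has none). Each returns a list of dicts, best first, with "score" (0 to 1); they miss things now and then, are a little off and sometimes report something else, mostly with a low value. They report only what shows in the picture. A call takes as long as a camera call. They do not tell look-alikes from the thing itself.
- spot_in(camera, name): "at" ([x, y, z] in m, in the coordinates of the camera as it stood for that picture, good to about 4 mm: the middle of the surface that is visible of it).
- pinpoint(camera, name): "at" ([x, y, z] in m, in the coordinates of the camera as it stood for that picture, good to about 4 mm: a listed point, or the origin of a listed thing).
The state is a dict: "time_s": time; "qpos": joint angles; "joint_velocities": joint speeds; "effort": joint torques, N m; "tool_pos": TCP position; "tool_rot": TCP orientation; "force": force on the tool from outside, world axes, zero at the start; "wrist_torque": the same for the moment, N m; "grip_width": finger opening in m.
Only numpy, scipy, OpenCV 4.12 (cv2) and the standard library are available. Lean on these libraries where they do the work, as an engineer would, in place of code of your own. Each camera call takes 0.05 s, during which the arm holds its last target.

## Working session

There is one attempt and no reset: what is moved stays moved. The work goes in short steps, Python scripts to look and compute and a shell command to move; the robot and the scene stay as the last step left them, time stands still between calls to the robot, and variables do not carry over. Pictures are saved under pics/ and viewed, and the job is handed in when it is done.

```bash
ls; mkdir -p pics; python3 - <<'E'
from cell import *
import cv2
print(readout.get_obs()); print(env.grip_point_offset)
for c in ["scene","top","wrist"]:
    im=read_camera(c); cv2.imwrite(f"pics/{c}0.png",im[:,:,::-1]); print(c,camera_params(c))
E
```

```text
pics
{'time_s': 0.0, 'qpos': array([-72.18556934,  18.44118994,  -4.01385535,  83.17767586,
         1.29575524,  78.54020372,  -3.25908331]), 'joint_velocities': array([-0.00912167, -0.03224828, -0.05985546,  0.01697882, -0.06352699,
        0.07806476, -0.07568227]), 'effort': array([ 2.49909465e-05, -4.91291821e+01, -4.04321887e-01, -3.12515116e+01,
       -6.40980061e-02,  4.40289569e-02,  1.86002562e-04]), 'tool_pos': array([0.19001626, 0.62100558, 0.22141285]), 'tool_rot': array([ -86.42343692,   89.88599022, -103.42857949]), 'force': array([ 0.00983271, -0.5968289 , -0.76894654]), 'wrist_torque': array([-0.00428891, -0.01659973, -0.03480008]), 'grip_width': 0.0870064219016683}
0.0187
scene {'fx': 490.4630602846472, 'fy': 490.4630602846472, 'cx': 321.5552847258405, 'cy': 198.8583947873186, 'k1': -0.10476441916031459, 'rvec': array([ 2.16315912, -0.49425397,  0.27561045]), 'tvec': array([-0.56299492,  0.08820239,  0.9833173 ])}
top {'fx': 431.58210129724773, 'fy': 431.58210129724773, 'cx': 316.1954347400856, 'cy': 201.11765864735443, 'k1': 0.04113645465674172, 'rvec': array([ 2.23204227, -2.16739489,  0.11514061]), 'tvec': array([-0.26787531,  0.52085005,  0.88701927])}
wrist {'fx': 320.94823197865975, 'fy': 320.94823197865975, 'cx': 317.3079574262567, 'cy': 196.10855994105728, 'k1': -0.005192510374265645, 'hand_eye': array([[ 4.98773622e-04, -2.66860802e-01,  9.63734955e-01,
        -1.62390338e-01],
       [ 9.99999871e-01,  2.21941031e-04, -4.56086182e-04,
        -4.98015240e-04],
       [-9.21808048e-05,  9.63735059e-01,  2.66860878e-01,
        -7.27810131e-02],
       [ 0.00000000e+00,  0.00000000e+00,  0.00000000e+00,
         1.00000000e+00]])}
```

View pics/scene0.png

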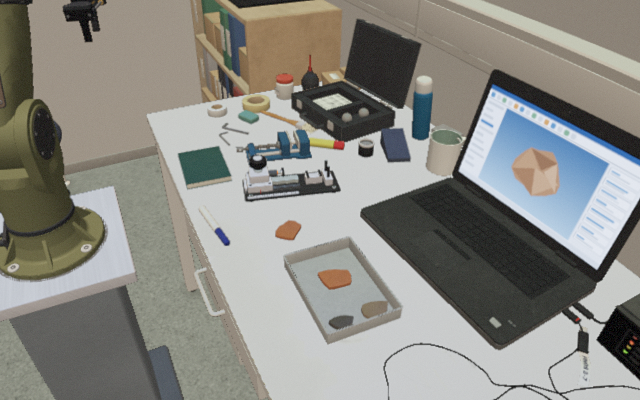

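View pics/top0.png

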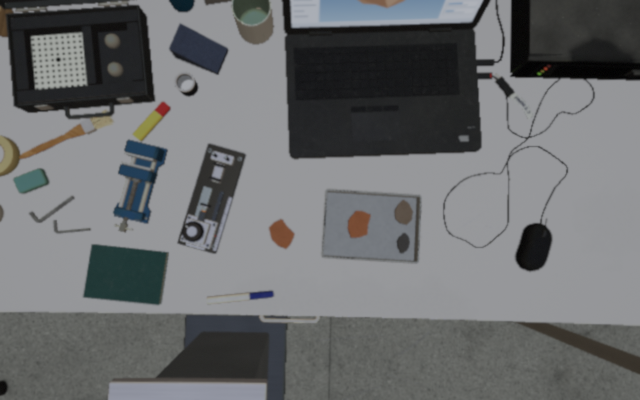

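View pics/wrist0.png

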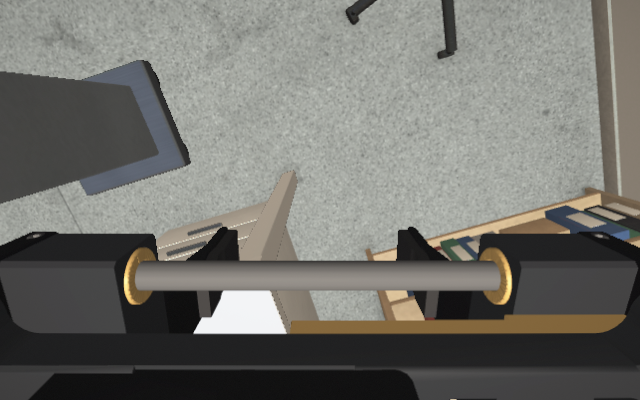

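```bash
cat > h.py <<'E'
from cell import *
import cv2, numpy as np
from scipy.spatial.transform import Rotation as R
def pose(o=None):
    o=o or readout.get_obs()
    T=np.eye(4);T[:3,:3]=R.from_euler('xyz',o['tool_rot'],degrees=True).as_matrix();T[:3,3]=o['tool_pos'];return T
def c2w(cam,o=None):
    p=camera_params(cam)
    if cam=='wrist': return pose(o)@p['hand_eye']
    T=np.eye(4);r=cv2.Rodrigues(p['rvec'])[0];T[:3,:3]=r.T;T[:3,3]=-r.T@p['tvec'];return T
def w(cam,at,o=None): return (c2w(cam,o)@np.r_[at,1])[:3]
def proj(cam,P,o=None):
    p=camera_params(cam);q=np.linalg.inv(c2w(cam,o))@np.r_[P,1]
    s=q[:2]/q[2];s=s*(1+p['k1']*(s@s));return np.array([p['fx']*s[0]+p['cx'],p['fy']*s[1]+p['cy']])
def ray(cam,uv,z,o=None):
    p=camera_params(cam);d=np.array([(uv[0]-p['cx'])/p['fx'],(uv[1]-p['cy'])/p['fy']]);s=d.copy()
    for _ in range(20): s=d/(1+p['k1']*(s@s))
    T=c2w(cam,o);v=T[:3,:3]@np.r_[s,1];t=(z-T[2,3])/v[2];return T[:3,3]+t*v
def grab(cam,name=None):
    o=readout.get_obs();im=read_camera(cam)
    if name: cv2.imwrite(f'pics/{name}.png',im[:,:,::-1])
    return o,im
E
python3 - <<'E'
from h import *
for c in ['top','scene']:
    grab(c)
    for n in ['sherd_c','sherd_narrow','tray_floor','holder','cradle','carriage','knob_grip','sherd_grey','flint']:
        for d in pinpoint(c,n):
            P=w(c,d['at']); print(c,n,round(d['score'],2),P.round(3),proj(c,P).round())
E
```

```text
top sherd_c 0.96 [ 0.459 -0.182  0.008] [282. 233.]
top sherd_c 0.77 [ 0.482 -0.344  0.011] [358. 225.]
top sherd_narrow 0.96 [ 0.434 -0.197  0.016] [288. 246.]
top sherd_narrow 0.83 [ 0.453 -0.331  0.017] [352. 238.]
top tray_floor 0.84 [ 0.482 -0.366  0.003] [368. 225.]
top tray_floor 0.58 [ 0.481 -0.341  0.013] [357. 225.]
top tray_floor 0.46 [ 0.583 -0.045  0.036] [217. 171.]
top holder 0.6 [ 0.531 -0.03  -0.001] [212. 198.]
top cradle 0.76 [ 0.586 -0.045  0.036] [217. 170.]
top carriage 0.74 [ 0.458 -0.01   0.001] [201. 232.]
top knob_grip 0.78 [ 0.46  -0.012  0.078] [193. 230.]
top sherd_grey 0.55 [ 0.512 -0.446 -0.   ] [405. 212.]
top flint 0.55 [ 0.446 -0.438  0.001] [401. 243.]
scene sherd_c 0.7 [ 0.482 -0.35   0.011] [335. 279.]
scene sherd_c 0.68 [ 0.458 -0.184  0.007] [287. 231.]
scene sherd_narrow 0.91 [ 0.425 -0.195  0.014] [274. 237.]
scene sherd_narrow 0.8 [ 0.458 -0.329  0.017] [318. 273.]
scene tray_floor 0.55 [ 0.481 -0.371  0.004] [339. 289.]
scene tray_floor 0.32 [ 0.447 -0.44   0.004] [341. 323.]
scene holder 0.71 [ 0.535 -0.034 -0.   ] [292. 188.]
scene cradle 0.68 [ 0.587 -0.043  0.035] [314. 172.]
scene cradle 0.22 [ 0.539 -0.037 -0.002] [295. 189.]
scene carriage 0.63 [ 0.459 -0.013 -0.   ] [259. 191.]
scene knob_grip 0.81 [ 0.46  -0.016  0.081] [258. 162.]
scene sherd_grey 0.65 [ 0.512 -0.442  0.002] [374. 311.]
scene flint 0.77 [ 0.448 -0.439  0.004] [341. 322.]
```

```bash
python3 - <<'E'
from h import *
print(pose().round(3))
o,im=grab('top'); 
cv2.imwrite('pics/top_crop.png',cv2.resize(im[140:280,160:440,::-1],None,fx=2.8,fy=2.8,interpolation=cv2.INTER_CUBIC))
E
```

```text
[[ 0.     0.292  0.956  0.19 ]
 [ 0.     0.956 -0.292  0.622]
 [-1.     0.     0.     0.223]
 [ 0.     0.     0.     1.   ]]
```

View pics/top_crop.png

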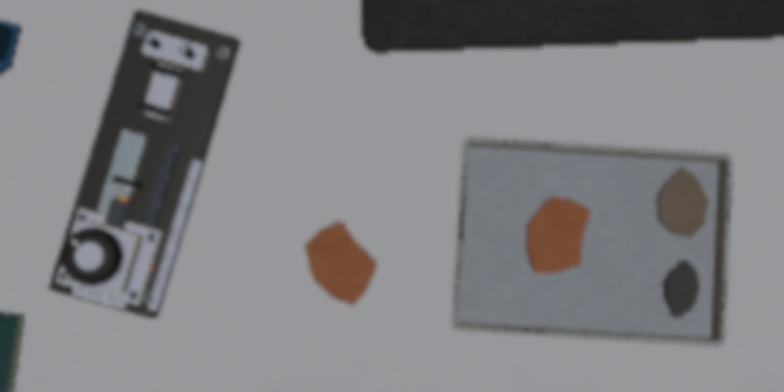

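```bash
python3 -m pendant '{"xyz":[[0.031,-0.048,0.003],[0.031,-0.048,0.003],[0.031,-0.048,0.003],[0.031,-0.048,0.003],[0.031,-0.048,0],[0.031,-0.048,0],[0.031,-0.048,0],[0.031,-0.048,0],[0.031,-0.048,0],[0.031,-0.048,0]],"turn":[0,0,0,0,0,0,0,0,0,0]}' 1 20
```

```text
time_s: 2.45
tool_pos: [0.5037, 0.1301, 0.2362]
tool_rot: [78.1, 89.6, 61.8]
force: [1.5, 1.0, -0.2]
grip_width: 0.0875
```

```bash
python3 -m pendant '{"xyz":[[0.035,-0.05,0],[0.035,-0.05,0],[0.035,-0.05,0],[0.02,-0.03,0],[0,0,0],[0,0,0]],"turn":[0,0,0,0,0,0]}'; python3 - <<'E'
from h import *
print(pose().round(3))
o,im=grab('wrist','w1')
for n in ['holder','cradle','carriage','knob_grip']:
    for d in pinpoint('wrist',n):
        P=w('wrist',d['at'],o); print(n,round(d['score'],2),P.round(4),proj('wrist',P,o).round())
E
```

```text
time_s: 3.2
tool_pos: [0.6325, -0.0601, 0.2372]
tool_rot: [55.7, 89.5, 39.0]
force: [-0.0, 1.0, 0.6]
grip_width: 0.0867
[[ 0.007  0.287  0.958  0.633]
 [ 0.006  0.958 -0.287 -0.06 ]
 [-1.     0.007  0.005  0.237]
 [ 0.     0.     0.     1.   ]]
holder 0.61 [ 0.5314 -0.0333  0.0009] [314.  78.]
cradle 0.21 [ 0.4753 -0.3692  0.0014] [ 32. 116.]
carriage 0.85 [ 0.4589 -0.0138 -0.0015] [311.   7.]
carriage 0.25 [ 0.5795 -0.0473  0.0351] [314. 123.]
knob_grip 0.7 [ 0.5329 -0.0318  0.0018] [315.  79.]
```

View pics/w1.png

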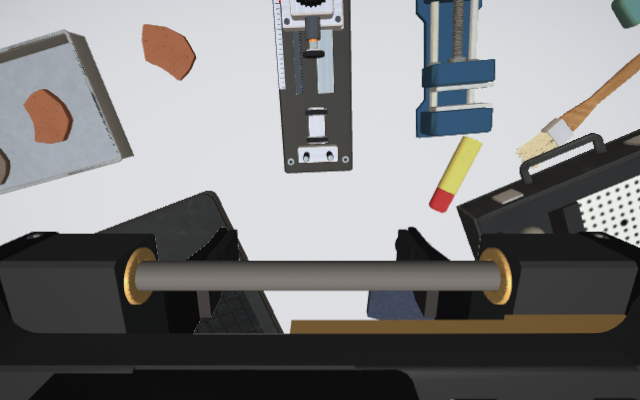

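```bash
python3 - <<'E'
import cv2
im=cv2.imread('pics/w1.png')
cv2.imwrite('pics/w1c.png',cv2.resize(im[0:180,260:370],None,fx=3.3,fy=3.3,interpolation=cv2.INTER_CUBIC))
cv2.imwrite('pics/w1s.png',cv2.resize(im[70:160,0:130],None,fx=6,fy=6,interpolation=cv2.INTER_CUBIC))
E
```

```text
(no output)
```

View pics/w1c.png

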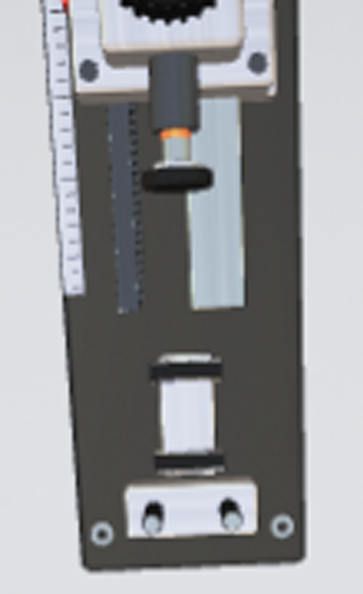

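View pics/w1s.png

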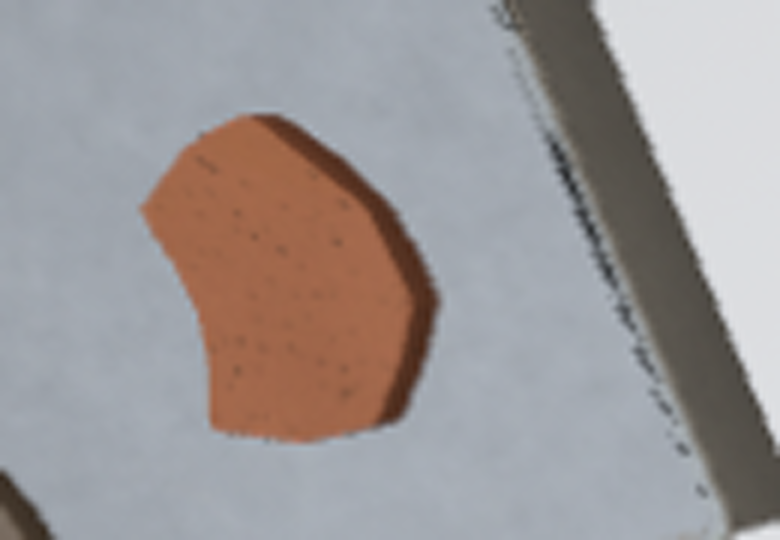

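```bash
python3 - <<'E'
from h import *
o=readout.get_obs()
f=lambda u,v,z: ray('wrist',(260+u/3.3,v/3.3),z,o)
for nm,u,v,z in [('pinL',152,522,.06),('pinR',232,520,.06),('bar1',186,370,.037),('bar2',189,462,.037),('nose',178,180,.047),('cBR',303,560,.012),('cBL',84,570,.012),('screwL',101,533,.012),('screwR',282,526,.012),('rightedge',298,100,.012)]:
    print(nm,f(u,v,z).round(4))
E
python3 -m pendant '{"xyz":[[-0.03,-0.05,0],[-0.03,-0.05,0],[-0.02,-0.055,0],[-0.01,-0.055,0],[0,-0.05,-0.02],[0,-0.045,-0.02],[0,0,0],[0,0,0]],"turn":[0,0,0,0,0,0,0,0]}'; python3 - <<'E'
from h import *
print(pose().round(3))
o,im=grab('wrist','w2')
for n in ['sherd_c','sherd_narrow','tray_floor','sherd_grey','flint']:
    for d in pinpoint('wrist',n):
        P=w('wrist',d['at'],o); print(n,round(d['score'],2),P.round(4),proj('wrist',P,o).round())
E
```

```text
pinL [ 0.6106 -0.0647  0.06  ]
pinR [ 0.6174 -0.0398  0.06  ]
bar1 [ 0.5688 -0.0406  0.037 ]
bar2 [ 0.598  -0.0483  0.037 ]
nose [ 0.5136 -0.0268  0.047 ]
cBR [ 0.6473 -0.0186  0.012 ]
cBL [ 0.6275 -0.0978  0.012 ]
screwL [ 0.6161 -0.0874  0.012 ]
screwR [ 0.6327 -0.0227  0.012 ]
rightedge [0.4966 0.0199 0.012 ]
time_s: 4.45
tool_pos: [0.541, -0.3624, 0.1992]
tool_rot: [49.1, 89.0, 33.5]
force: [-0.9, 0.6, -0.9]
grip_width: 0.0867
[[ 0.015  0.269  0.963  0.541]
 [ 0.01   0.963 -0.269 -0.362]
 [-1.     0.014  0.012  0.199]
 [ 0.     0.     0.     1.   ]]
sherd_c 0.96 [ 0.4576 -0.1837  0.0049] [461.  49.]
sherd_c 0.93 [ 0.4833 -0.3458  0.0082] [316. 117.]
sherd_narrow 0.87 [ 0.4308 -0.1945  0.0142] [450.  22.]
sherd_narrow 0.83 [ 0.4589 -0.3291  0.0195] [325.  90.]
sherd_narrow 0.39 [ 0.512  -0.4396  0.0029] [243. 166.]
tray_floor 0.84 [ 0.4789 -0.3688  0.0015] [294. 119.]
sherd_grey 0.72 [ 0.5104 -0.4391  0.0026] [243. 164.]
flint 0.57 [ 0.4465 -0.4456  0.0031] [217. 109.]
```

View pics/w2.png

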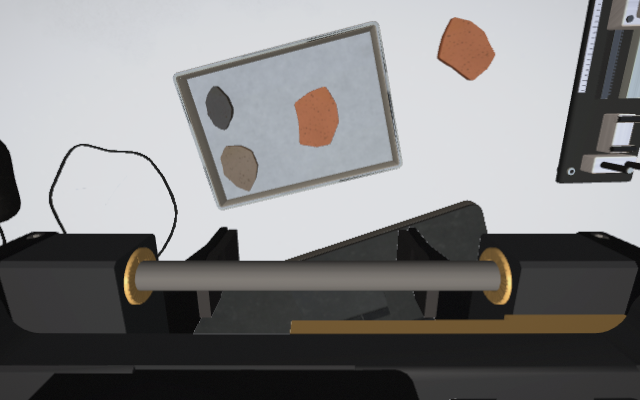

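```bash
python3 - <<'E'
import cv2
im=cv2.imread('pics/w2.png')
cv2.imwrite('pics/w2c.png',cv2.resize(im[75:160,270:370],None,fx=7,fy=7,interpolation=cv2.INTER_CUBIC))
E
```

```text
(no output)
```

View pics/w2c.png

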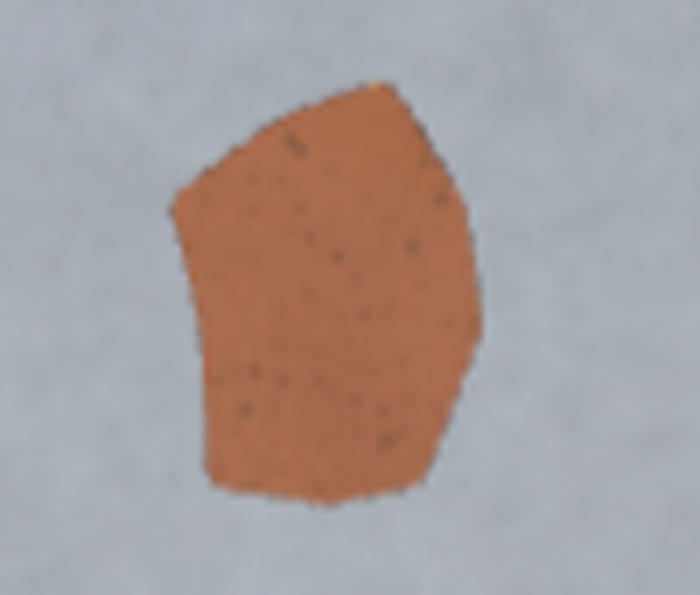

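```bash
python3 - <<'E'
from h import *
o=readout.get_obs()
f=lambda u,v,z: ray('wrist',(270+u/7,75+v/7),z,o)
pts={'tip':(385,85,.018),'bL':(210,480,.016),'bR':(425,485,.016),'bm':(325,503,.017),'L1':(192,255,.010),'L2':(205,385,.010),'Lcorner':(170,210,.012),'Rv':(482,330,.010),'R1':(465,205,.01)}
P={k:f(*v) for k,v in pts.items()}
for k in P: print(k,P[k].round(4))
a=lambda d: np.degrees(np.arctan2(d[1],d[0])).round(1)
print('blunt x-dir',a(P['bR']-P['bL']),'left side dir',a(P['L1']-P['L2']),'tooly',a(pose(o)[:2,1]))
print('R',a(P['R1']-P['Rv']), 'mid', (P['L1']+P['L2']+2*P['Rv'])/4)
c=np.array([.4833,-.3458]);
for y in (70,72,74,76,78):
    x=np.array([np.cos(np.radians(y)),np.sin(np.radians(y))]);yy=np.array([-x[1],x[0]])
    cc=P['tip'][:2]-.0075*x-.031*yy
    print(y,cc.round(4),{k:((P[k][:2]-cc)@x*1e3,(P[k][:2]-cc)@yy*1e3) for k in ('bL','bR','bm','L1','L2','Rv')})
E
```

```text
tip [ 0.4566 -0.3292  0.018 ]
bL [ 0.5046 -0.3698  0.016 ]
bR [ 0.5142 -0.3384  0.016 ]
bm [ 0.5126 -0.3538  0.017 ]
L1 [ 0.4721 -0.3633  0.01  ]
L2 [ 0.4911 -0.3669  0.01  ]
Lcorner [ 0.4649 -0.3645  0.012 ]
Rv [ 0.4946 -0.3239  0.01  ]
R1 [ 0.4761 -0.3217  0.01  ]
blunt x-dir 73.0 left side dir 169.3 tooly 74.4
R 173.4 mid [ 0.48808937 -0.34447854  0.01      ]
70 [ 0.4832 -0.3468] {'bL': (np.float64(-14.28204419126543), np.float64(-27.968024898110542)), 'bR': (np.float64(18.523272047696558), np.float64(-26.24161188945106)), 'bm': (np.float64(3.4669595607372226), np.float64(-30.0030799910152)), 'L1': (np.float64(-19.28799944055988), np.float64(4.828054310242556)), 'L2': (np.float64(-16.13919476460137), np.float64(-14.296571356780131)), 'Rv': (np.float64(25.499352738274695), np.float64(-2.83558711074915))}
72 [ 0.4838 -0.3459] {'bL': (np.float64(-16.32672954895991), np.float64(-27.171920791178483)), 'bR': (np.float64(16.51885352282215), np.float64(-26.591448492583915)), 'bm': (np.float64(1.3404395910148166), np.float64(-29.825167481421587)), 'L1': (np.float64(-20.185068647385993), np
[... 845 characters left out ...]
float64(-29.24733121655433)), 'L1': (np.float64(-21.87696524042472), np.float64(7.7715353826834646)), 'L2': (np.float64(-20.74447777748899), np.float64(-11.577463297800612)), 'Rv': (np.float64(21.863968476225605), np.float64(-4.5316769058247885))}
78 [ 0.4854 -0.343 ] {'bL': (np.float64(-22.2768257170884), np.float64(-24.362677498009127)), 'bR': (np.float64(10.4495016912779), np.float64(-27.218683411025502)), 'bm': (np.float64(-4.983778977409962), np.float64(-28.84811146576056)), 'L1': (np.float64(-22.669731311255514), np.float64(8.810926837253891)), 'L2': (np.float64(-22.21320404472966), np.float64(-10.56580819850483)), 'Rv': (np.float64(20.615180693722145), np.float64(-5.011327238758417))}
```

```bash
python3 -m pendant '{"xyz":[[-0.027,0.009,-0.02],[-0.027,0.009,-0.03],[0,0,-0.05],[0,0,0]],"turn":[0.065,0,0,0]}' 0.8 15; python3 - <<'E'
from h import *
T=pose();print(T.round(3),np.degrees(np.arctan2(T[1,1],T[0,1])))
E
```

```text
time_s: 5.25
tool_pos: [0.488, -0.3417, 0.1]
tool_rot: [36.7, 88.7, 25.2]
force: [-0.3, 0.2, 1.3]
grip_width: 0.0702
[[ 0.02   0.198  0.98   0.488]
 [ 0.009  0.98  -0.199 -0.342]
 [-1.     0.013  0.018  0.1  ]
 [ 0.     0.     0.     1.   ]] 78.55883812061295
```

```bash
python3 -m pendant '{"xyz":[[-0.001,-0.003,-0.03],[0,0,-0.03],[0,0,-0.02],[0,0,-0.009],[0,0,0]],"turn":[0,0,0,0,0]}' 0.8 15
```

```text
time_s: 5.88
tool_pos: [0.4949, -0.3477, 0.0183]
tool_rot: [16.5, 88.1, 5.2]
force: [0.5, 0.3, -0.3]
grip_width: 0.0697
```

```bash
python3 -m pendant '{"xyz":[[-0.008,0.003,-0.006],[0,0,-0.003],[0,0,0]],"turn":[0,0,0]}'; python3 - <<'E'
from h import *
T=pose();print(T.round(4),np.degrees(np.arctan2(T[1,1],T[0,1])))
grab('scene','s3')
im=cv2.imread('pics/s3.png');cv2.imwrite('pics/s3c.png',cv2.resize(im[180:340,240:420],None,fx=4,fy=4))
E
```

```text
time_s: 6.25
tool_pos: [0.4875, -0.3453, 0.0109]
tool_rot: [14.1, 87.9, 2.8]
force: [-0.9, -0.2, 0.3]
grip_width: 0.0697
[[ 0.036   0.1947  0.9802  0.4875]
 [ 0.0018  0.9808 -0.1949 -0.3453]
 [-0.9994  0.0087  0.0349  0.0109]
 [ 0.      0.      0.      1.    ]] 78.77011871196117
```

View pics/s3c.png

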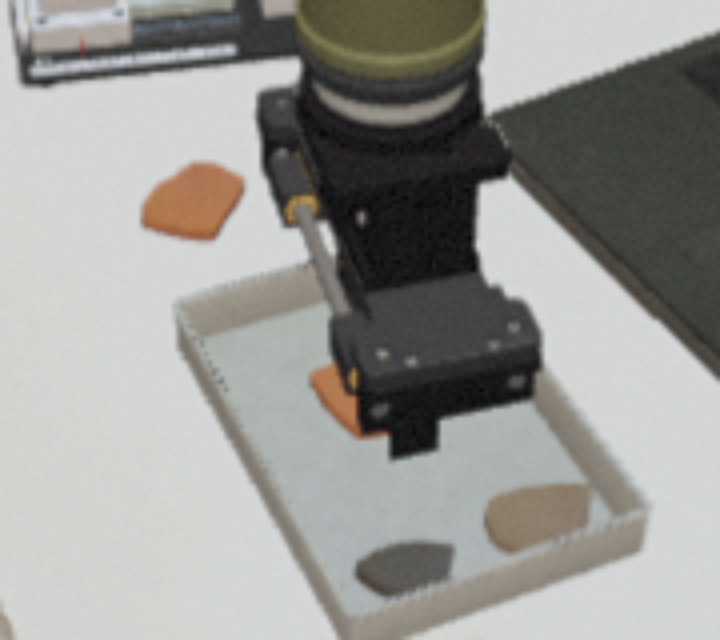

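```bash
python3 -m pendant '{"xyz":[[0,0,-0.005],[0,0,0]],"turn":[0,0]}'; python3 -m pendant '{"xyz":[[0,0,0],[0,0,0],[0,0,0],[0,0,0],[0,0,0],[0,0,0]],"turn":[0,0,0,0,0,0]}' 0.3 20
```

```text
time_s: 6.55
tool_pos: [0.4877, -0.3455, 0.0059]
tool_rot: [13.6, 87.9, 2.4]
force: [-0.8, -0.2, 0.1]
grip_width: 0.0697
time_s: 7.3
tool_pos: [0.4878, -0.3456, 0.0059]
tool_rot: [13.3, 87.9, 2.0]
force: [0.2, 0.3, -0.8]
grip_width: 0.0439
```

```bash
python3 -m pendant '{"xyz":[[0,0,0.02],[0,0,0.03],[0,0,0.04],[0,0.01,0.05],[0.01,0.04,0.01],[0.015,0.045,0],[0.015,0.045,0],[0.015,0.045,0],[0.015,0.045,0],[0,0,0]],"turn":[0,0,0,0,0,0,0,0,0,0]}'; python3 - <<'E'
from h import *
T=pose();print(T.round(4),np.degrees(np.arctan2(T[1,1],T[0,1])))
grab('wrist','w4')
for c in ['scene','top']:
  grab(c,c+'4')
  for n in ['sherd_c','sherd_narrow']:
    for d in pinpoint(c,n):
        P=w(c,d['at']); print(c,n,round(d['score'],2),P.round(4),proj(c,P).round())
im=cv2.imread('pics/scene4.png');a=cv2.resize(im[60:220,220:380],None,fx=3.5,fy=3.5)
b=cv2.imread('pics/w4.png');cv2.imwrite('pics/s4c.png',a)
E
```

```text
time_s: 8.55
tool_pos: [0.5591, -0.1123, 0.1754]
tool_rot: [10.4, 87.1, -1.3]
force: [0.2, -0.6, -0.6]
grip_width: 0.0437
[[ 0.0511  0.2027  0.9779  0.5591]
 [-0.0011  0.9792 -0.2029 -0.1123]
 [-0.9987  0.0093  0.0503  0.1754]
 [ 0.      0.      0.      1.    ]] 78.30678876182536
scene sherd_c 0.59 [ 0.4576 -0.1811  0.0073] [287. 231.]
scene sherd_c 0.57 [ 0.5515 -0.1181  0.1785] [315. 135.]
scene sherd_narrow 0.81 [ 0.4263 -0.1952  0.0152] [275. 236.]
scene sherd_narrow 0.5 [ 0.5263 -0.099   0.1872] [300. 130.]
top sherd_c 0.67 [ 0.4582 -0.1811  0.0113] [281. 234.]
```

View pics/s4c.png

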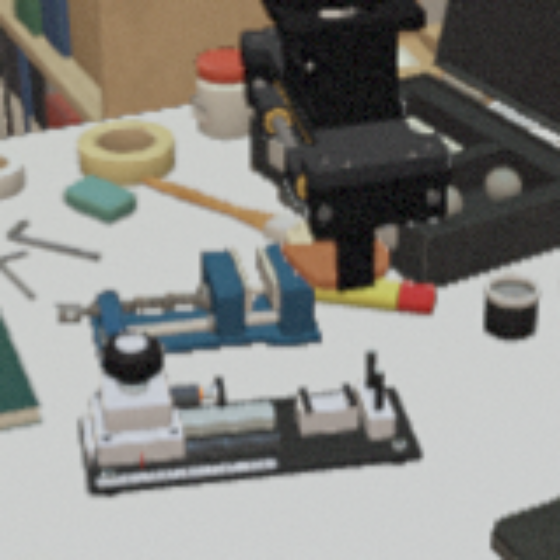

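View pics/w4.png

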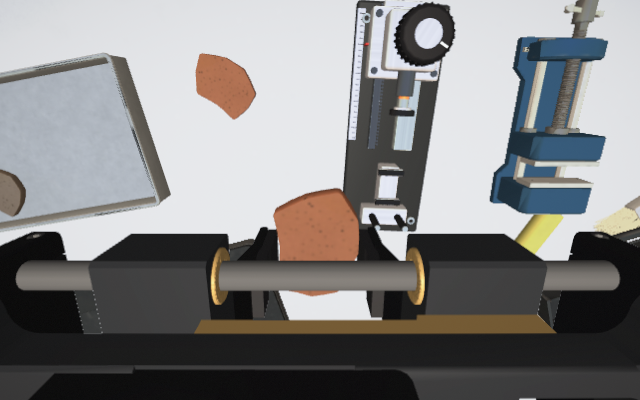

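```bash
python3 - <<'E'
from h import *
im=cv2.imread('pics/w4.png');cv2.imwrite('pics/w4c.png',cv2.resize(im[170:310,250:390],None,fx=5,fy=5,interpolation=cv2.INTER_CUBIC))
E
```

```text
(no output)
```

View pics/w4c.png

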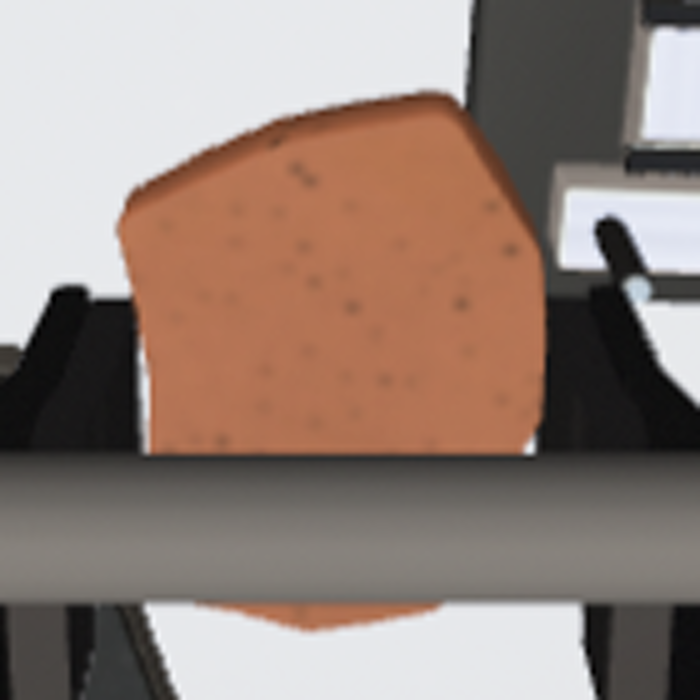

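```bash
python3 - <<'E'
from h import *
o=readout.get_obs();T=pose(o);t=T[:3,3]
f=lambda u,v,dz: ray('wrist',(250+u/5,170+v/5),t[2]+dz,o)
N=dict(tip=f(440,110,.012),bm=f(308,630,.011),L=f(122,215,.009))
O=dict(tip=np.array([.4566,-.3292]),bm=np.array([.5126,-.3538]),L=np.array([.4649,-.3645]))
a=lambda d: np.degrees(np.arctan2(d[1],d[0])).round(1)
for k in N:print(k,N[k].round(4),(N[k]-t).round(4),(O[k]-[.4878,-.3456]).round(4))
for p,q in [('tip','bm'),('tip','L'),('L','bm')]:
    d=(N[p]-N[q])[:2];e=O[p]-O[q];print(p,q,a(d),a(e),np.linalg.norm(d),np.linalg.norm(e))
E
```

```text
tip [ 0.5255 -0.1028  0.1864] [-0.0315  0.0163  0.012 ] [-0.0312  0.0164]
bm [ 0.5806 -0.128   0.1854] [ 0.0235 -0.009   0.011 ] [ 0.0248 -0.0082]
L [ 0.5305 -0.1359  0.1834] [-0.0266 -0.0168  0.009 ] [-0.0229 -0.0189]
tip bm 155.4 156.3 0.06061471733394967 0.06116502268453755
tip L 98.5 103.2 0.033494735980172746 0.03626265296417237
L bm -171.1 -167.4 0.050750001253681294 0.04888537613642751
```

```bash
python3 -m pendant '{"xyz":[[0.01,0.03,-0.01],[0.01,0.03,-0.02],[0.008,0.015,-0.02],[0,0,-0.02],[0,0,0],[0,0,0]],"turn":[0.025,0.03,0,0,0,0]}'; python3 - <<'E'
from h import *
T=pose();print(T.round(4),np.degrees(np.arctan2(T[1,1],T[0,1])))
o,im=grab('wrist','w5')
cv2.imwrite('pics/w5c.png',cv2.resize(im[0:330,200:440,::-1],None,fx=2.4,fy=2.4,interpolation=cv2.INTER_CUBIC)[:795])
E
```

```text
time_s: 9.65
tool_pos: [0.5854, -0.0343, 0.0972]
tool_rot: [9.8, 87.4, 1.2]
force: [-0.2, 0.3, -1.4]
grip_width: 0.0437
[[ 4.530e-02  1.494e-01  9.877e-01  5.854e-01]
 [ 9.000e-04  9.888e-01 -1.495e-01 -3.430e-02]
 [-9.990e-01  7.700e-03  4.460e-02  9.720e-02]
 [ 0.000e+00  0.000e+00  0.000e+00  1.000e+00]] 81.41024584344098
```

View pics/w5.png

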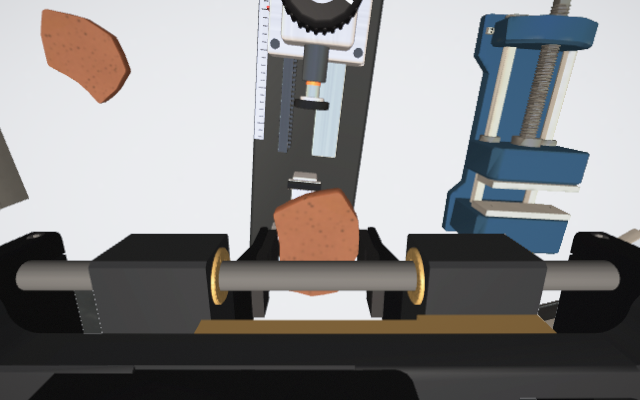

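```bash
python3 - <<'E'
from h import *
o=readout.get_obs(); print(ray('wrist',(304,181),.037,o).round(4), ray('wrist',(312,104),.047,o).round(4),o['tool_pos'])
E
python3 -m pendant '{"xyz":[[0,-0.008,-0.015],[0,-0.001,-0.015],[0,0,-0.01],[0,0,0]],"turn":[0,0,0,0]}'; python3 - <<'E'
from h import *
T=pose();print(T.round(4),np.degrees(np.arctan2(T[1,1],T[0,1])))
grab('scene','s6')
im=cv2.imread('pics/s6.png');cv2.imwrite('pics/s6c.png',cv2.resize(im[120:210,230:350],None,fx=6,fy=6,interpolation=cv2.INTER_CUBIC))
E
```

```text
[ 0.564  -0.0408  0.037 ] [ 0.5128 -0.027   0.047 ] [ 0.5851982  -0.03432279  0.09716993]
time_s: 10.2
tool_pos: [0.5854, -0.045, 0.0552]
tool_rot: [10.0, 87.3, 1.3]
force: [-1.1, -0.2, 0.2]
grip_width: 0.0434
[[ 0.0465  0.1511  0.9874  0.5854]
 [ 0.0011  0.9885 -0.1513 -0.045 ]
 [-0.9989  0.0081  0.0458  0.0552]
 [ 0.      0.      0.      1.    ]] 81.30726622718818
```

View pics/s6c.png

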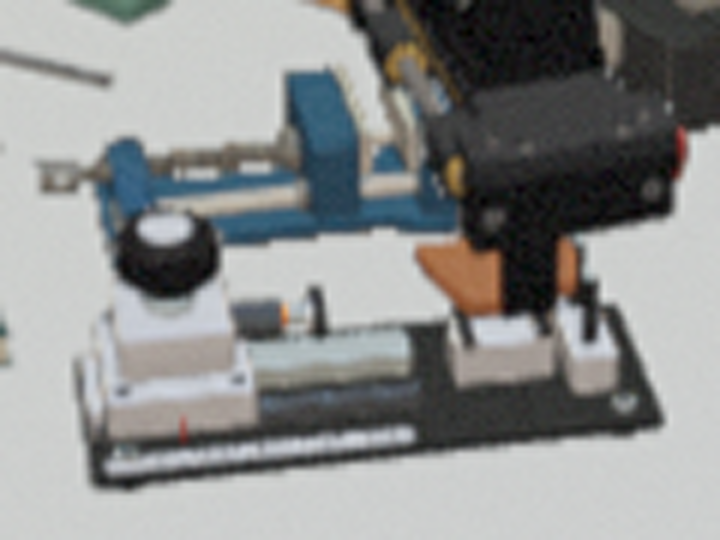

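```bash
python3 -m pendant '{"xyz":[[-0.002,0.001,-0.006],[0,0,-0.006],[0,0,0]],"turn":[0,0,0]}'; python3 - <<'E'
from h import *
T=pose();print(T.round(4))
grab('scene','s7')
im=cv2.imread('pics/s7.png');cv2.imwrite('pics/s7c.png',cv2.resize(im[120:210,230:350],None,fx=6,fy=6,interpolation=cv2.INTER_CUBIC))
E
```

```text
time_s: 10.62
tool_pos: [0.5843, -0.0436, 0.0436]
tool_rot: [10.4, 87.2, 1.7]
force: [-0.7, -0.8, 0.1]
grip_width: 0.0436
[[ 0.0488  0.1506  0.9874  0.5843]
 [ 0.0014  0.9886 -0.1508 -0.0436]
 [-0.9988  0.0088  0.048   0.0436]
 [ 0.      0.      0.      1.    ]]
```

View pics/s7c.png

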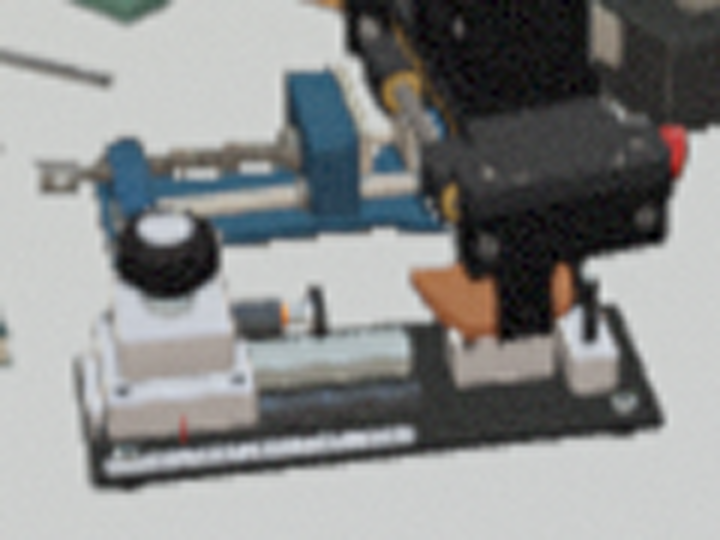

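```bash
python3 -m pendant '{"xyz":[[0,0,-0.003],[0,0,-0.001],[0,0,0]],"turn":[0,0,0]}'
```

```text
time_s: 11.05
tool_pos: [0.585, -0.0436, 0.0401]
tool_rot: [10.5, 87.1, 1.8]
force: [0.4, -0.4, -1.1]
grip_width: 0.0437
```

```bash
python3 -m pendant '{"xyz":[[0,0,-0.001],[0,0,0]],"turn":[0,0]}';  python3 -m pendant '{"xyz":[[0,0,0],[0,0,0],[0,0,0],[0,0,0]],"turn":[0,0,0,0]}' 0.8; python3 - <<'E'
from h import *
grab('scene','s8')
im=cv2.imread('pics/s8.png');cv2.imwrite('pics/s8c.png',cv2.resize(im[120:210,230:350],None,fx=6,fy=6,interpolation=cv2.INTER_CUBIC))
E
```

```text
time_s: 11.3
tool_pos: [0.585, -0.0436, 0.0392]
tool_rot: [10.4, 87.1, 1.8]
force: [-0.2, 0.5, -0.8]
grip_width: 0.0434
time_s: 11.8
tool_pos: [0.5854, -0.0436, 0.0395]
tool_rot: [10.5, 87.1, 1.8]
force: [-0.2, 0.7, -0.3]
grip_width: 0.0682
```

View pics/s8c.png

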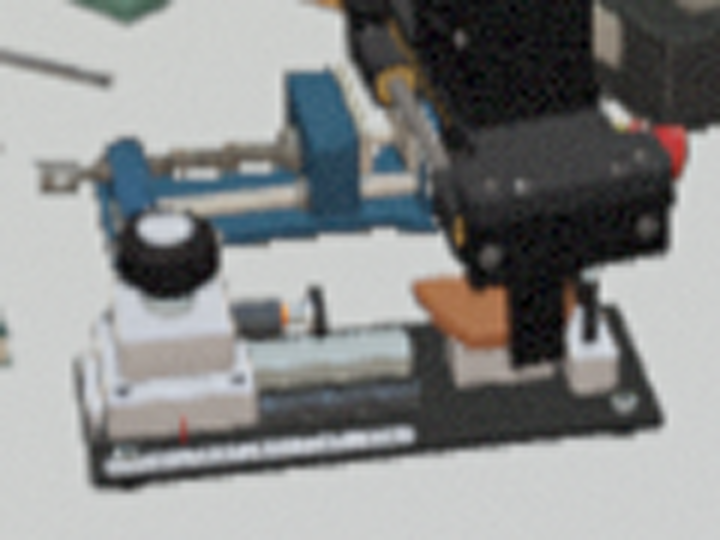

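```bash
python3 -m pendant '{"xyz":[[0,0,0.015],[0,0,0.025],[0,0,0.04],[0.01,0,0.05],[0.025,-0.005,0.05],[0.01,0,0],[0,0,0],[0,0,0]],"turn":[0,0,0,0,0,0,0,0]}'; python3 - <<'E'
from h import *
T=pose();print(T.round(4))
o,im=grab('wrist','w9')
for n in ['sherd_c','sherd_narrow','holder','cradle','carriage','knob_grip']:
    for d in pinpoint('wrist',n):
        P=w('wrist',d['at'],o); print(n,round(d['score'],2),P.round(4),proj('wrist',P,o).round())
grab('scene','s9')
for n in ['sherd_c','sherd_narrow','knob_grip','carriage']:
    for d in pinpoint('scene',n):
        P=w('scene',d['at']); print(n,round(d['score'],2),P.round(4))
im=cv2.imread('pics/s9.png');cv2.imwrite('pics/s9c.png',cv2.resize(im[120:210,230:350],None,fx=6,fy=6,interpolation=cv2.INTER_CUBIC))
E
```

```text
time_s: 12.85
tool_pos: [0.6296, -0.0497, 0.2305]
tool_rot: [10.5, 86.9, 1.7]
force: [-0.6, -0.8, -0.1]
grip_width: 0.0695
[[ 0.0533  0.152   0.9869  0.6296]
 [ 0.0016  0.9883 -0.1523 -0.0497]
 [-0.9986  0.0097  0.0525  0.2305]
 [ 0.      0.      0.      1.    ]]
sherd_c 0.89 [ 0.5803 -0.0437  0.039 ] [315. 120.]
sherd_c 0.68 [ 0.476  -0.3693  0.0012] [13. 69.]
sherd_c 0.66 [ 0.4546 -0.1834  0.0074] [165.  18.]
sherd_narrow 0.72 [ 0.5548 -0.028   0.0488] [326.  93.]
holder 0.97 [ 0.535  -0.0336  0.0038] [317.  75.]
holder 0.2 [ 0.5807 -0.0432  0.0394] [315. 120.]
carriage 0.7 [ 4.783e-01 -3.682e-01 -2.000e-04] [16. 71.]
carriage 0.5 [ 0.5552 -0.0264  0.052 ] [328.  93.]
sherd_c 0.78 [ 0.4542 -0.1823  0.0067]
sherd_c 0.72 [ 0.58   -0.05    0.0417]
sherd_c 0.47 [ 0.4824 -0.3707  0.001 ]
sherd_narrow 0.79 [ 0.5518 -0.0273  0.0507]
knob_grip 0.64 [ 0.4558 -0.0174  0.0817]
carriage 0.75 [ 0.4615 -0.0149  0.001 ]
carriage 0.63 [ 0.5113 -0.4452 -0.0007]
```

View pics/w9.png

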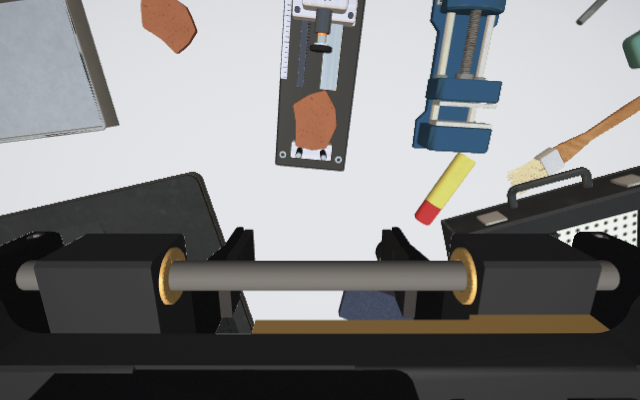

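View pics/s9c.png

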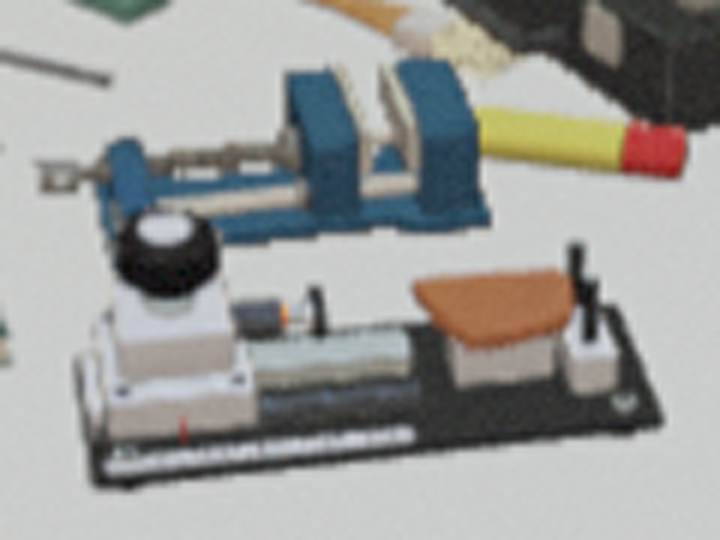

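```bash
python3 -m pendant '{"xyz":[[-0.04,0.01,0],[-0.04,0.01,0],[0,0,-0.02],[0,0,0],[0,0,0]],"turn":[0.1,0,0,0,0]}'; python3 - <<'E'
from h import *
o=readout.get_obs();T=pose();print(T.round(4),o['qpos'].round(1))
o,im=grab('wrist','w10')
for n in ['knob_grip','carriage','holder']:
    for d in pinpoint('wrist',n):
        P=w('wrist',d['at'],o); print(n,round(d['score'],2),P.round(4),proj('wrist',P,o).round())
cv2.imwrite('pics/w10c.png',cv2.resize(im[30:230,220:420,::-1],None,fx=3,fy=3,interpolation=cv2.INTER_CUBIC))
E
```

```text
time_s: 14.08
tool_pos: [0.549, -0.0293, 0.2114]
tool_rot: [9.6, 86.8, 6.8]
force: [0.6, -0.4, -0.6]
grip_width: 0.0695
[[ 0.0557  0.0492  0.9972  0.549 ]
 [ 0.0066  0.9987 -0.0497 -0.0293]
 [-0.9984  0.0094  0.0553  0.2114]
 [ 0.      0.      0.      1.    ]] [-27.9   3.8  29.9 102.2  -2.5  71.3  89.8]
knob_grip 0.7 [ 0.4592 -0.0086  0.0796] [336.  77.]
carriage 0.6 [ 0.4616 -0.0139 -0.0048] [326.  82.]
holder 0.77 [ 0.5352 -0.0328  0.0024] [313. 150.]
```

View pics/w10c.png

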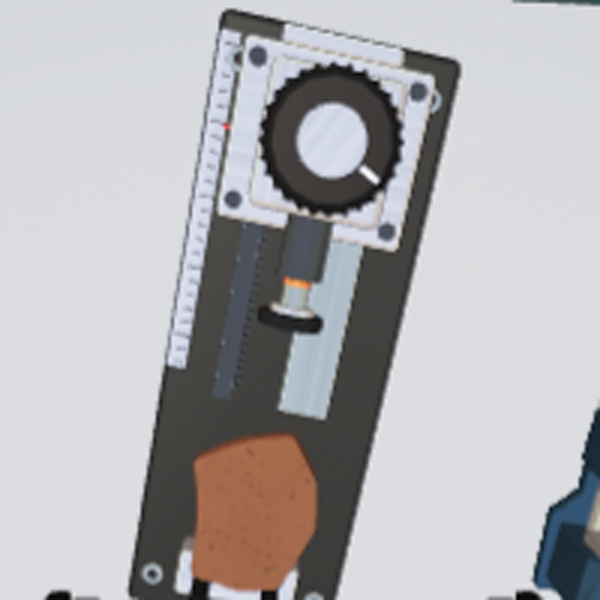

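```bash
python3 - <<'E'
from h import *
o=readout.get_obs()
f=lambda u,v,z: ray('wrist',(220+u/3,30+v/3),z,o)
K=f(332,138,.089);N=f(290,325,.047);print('knob',K,'nose',N)
print('tip',f(290,436,.053))
h=np.array([np.cos(np.radians(-14.8)),np.sin(np.radians(-14.8))])
print(f(200,580,.037)) 
for P in (K,N): d=P[:2]-[.5834,-.0445]; print(d@h, d@[-h[1],h[0]])
print(N[:2]-K[:2], o['tool_pos'])
E
```

```text
knob [ 0.45859832 -0.013436    0.089     ] nose [ 0.51497327 -0.02743382  0.047     ]
tip [ 0.55149204 -0.02929626  0.053     ]
[ 0.60962338 -0.06582349  0.037     ]
-0.12859635453564025 -0.0018466604511191546
-0.07051604684883335 -0.0009793372572699417
[ 0.05637495 -0.01399782] [ 0.54899894 -0.02929853  0.21100248]
```

```bash
python3 -m pendant '{"xyz":[[-0.045,0.008,-0.02],[-0.045,0.008,-0.03],[0,0,-0.02],[0,0,0],[0,0,0]],"turn":[0,0,0,0,0]}' 0.75 40; python3 -c "
from h import *
print(pose().round(4),readout.get_obs()['qpos'].round(1))"
```

```text
time_s: 14.9
tool_pos: [0.4588, -0.0138, 0.1411]
tool_rot: [7.8, 86.7, 4.8]
force: [-0.4, -0.2, -0.0]
grip_width: 0.0654
[[ 0.0581  0.0513  0.997   0.4588]
 [ 0.0049  0.9987 -0.0516 -0.0138]
 [-0.9983  0.0079  0.0578  0.1411]
 [ 0.      0.      0.      1.    ]] [-30.2  -5.7  27.5 118.7   2.8  63.1  83.2]
```

```bash
python3 -m pendant '{"xyz":[[0,0,-0.025],[0,0,-0.025],[0,0,-0.012],[0,0,0]],"turn":[0,0,0,0]}'; python3 - <<'E'
from h import *
print(pose().round(4),readout.get_obs()['qpos'].round(1))
grab('scene','s11')
im=cv2.imread('pics/s11.png');cv2.imwrite('pics/s11c.png',cv2.resize(im[100:210,200:350],None,fx=5,fy=5,interpolation=cv2.INTER_CUBIC))
E
```

```text
time_s: 15.4
tool_pos: [0.4646, -0.0143, 0.0823]
tool_rot: [7.0, 86.2, 4.0]
force: [0.6, -0.6, -0.4]
grip_width: 0.0654
[[ 0.0665  0.0524  0.9964  0.4646]
 [ 0.0046  0.9986 -0.0528 -0.0143]
 [-0.9978  0.0081  0.0661  0.0823]
 [ 0.      0.      0.      1.    ]] [-29.9  -0.8  28.6 122.1   0.3  54.8  85.5]
```

View pics/s11c.png

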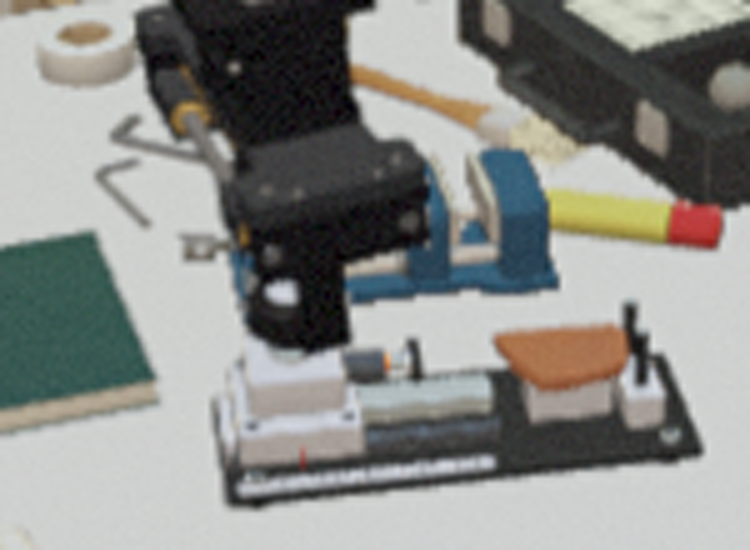

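```bash
python3 -m pendant '{"xyz":[[-0.0055,0.001,0],[-0.001,0,-0.007],[-0.0005,0,-0.005],[0,0,0]],"turn":[0,0,0,0]}'
```

```text
time_s: 15.95
tool_pos: [0.4592, -0.0129, 0.0722]
tool_rot: [7.8, 85.9, 4.8]
force: [-0.1, 0.0, 0.4]
grip_width: 0.0649
```

```bash
python3 -m pendant '{"xyz":[[0,0,0],[0,0,0],[0,0,0],[0,0,0],[0,0,0]],"turn":[0,0,0,0,0]}' 0.2 35;  python3 -c "
from h import *
o=readout.get_obs();print(pose().round(4),o['force'],o['wrist_torque'])"
```

```text
time_s: 16.58
tool_pos: [0.4594, -0.0131, 0.0724]
tool_rot: [7.6, 85.9, 4.6]
force: [0.3, -0.4, -0.3]
grip_width: 0.0394
[[ 0.0715  0.0524  0.9961  0.4594]
 [ 0.0057  0.9986 -0.0529 -0.0131]
 [-0.9974  0.0095  0.0711  0.0724]
 [ 0.      0.      0.      1.    ]] [ 0.32764337 -0.43934141 -0.26731255] [0.01138124 0.08865732 0.02699926]
```

```bash
python3 -m pendant '{"xyz":[[0.0015,-0.0004,0],[0.0015,-0.0004,0],[0.0015,-0.0004,0],[0,0,0]],"turn":[-0.1,-0.1,-0.1,0]}';  cat > st.py <<'E'
from h import *
o=readout.get_obs();T=pose(o);y=np.degrees(np.arctan2(T[1,1],T[0,1]))
d=np.radians(y-87.0);K=np.array([.4594,-.0131]);h=np.array([np.cos(np.radians(-14.8)),np.sin(np.radians(-14.8))])
s=(T[:2,3]-K)
print('yaw',y.round(2),'turned',-d.round(3),'adv exp',(-d*15).round(2),'got',(s@h*1e3).round(2),'lat',(s@[-h[1],h[0]]*1e3).round(2),'z',T[2,3].round(4),'F',o['force'].round(1),'M',o['wrist_torque'].round(3),'q7',o['qpos'][6].round(1),'toolx',T[:,0].round(3))
E
python3 st.py
```

```text
time_s: 17.08
tool_pos: [0.4639, -0.0143, 0.0724]
tool_rot: [6.8, 85.9, -13.7]
force: [0.4, -2.2, 0.2]
grip_width: 0.039
yaw 69.52 turned 0.305 adv exp 4.58 got 4.66 lat -0.03 z 0.0724 F [ 0.4 -2.2  0.2] M [-0.097  0.066 -0.087] q7 66.4 toolx [ 0.07  -0.017 -0.997  0.   ]
```

```bash
python3 -m pendant '{"xyz":[[0.0022,-0.0006,0],[0.0022,-0.0006,0],[0.0022,-0.0006,0],[0.0022,-0.0006,0]],"turn":[-0.15,-0.15,-0.15,-0.15]}'; python3 st.py; python3 - <<'E'
from h import *
grab('scene','s12')
im=cv2.imread('pics/s12.png');cv2.imwrite('pics/s12c.png',cv2.resize(im[120:210,230:350],None,fx=6,fy=6,interpolation=cv2.INTER_CUBIC))
E
```

```text
time_s: 17.58
tool_pos: [0.4726, -0.0167, 0.0724]
tool_rot: [6.8, 85.9, -48.5]
force: [-0.8, -0.5, 0.4]
grip_width: 0.0392
yaw 34.71 turned 0.913 adv exp 13.69 got 13.68 lat -0.08 z 0.0724 F [-0.8 -0.5  0.4] M [-0.031  0.016  0.31 ] q7 30.0 toolx [ 0.048 -0.054 -0.997  0.   ]
```

View pics/s12c.png

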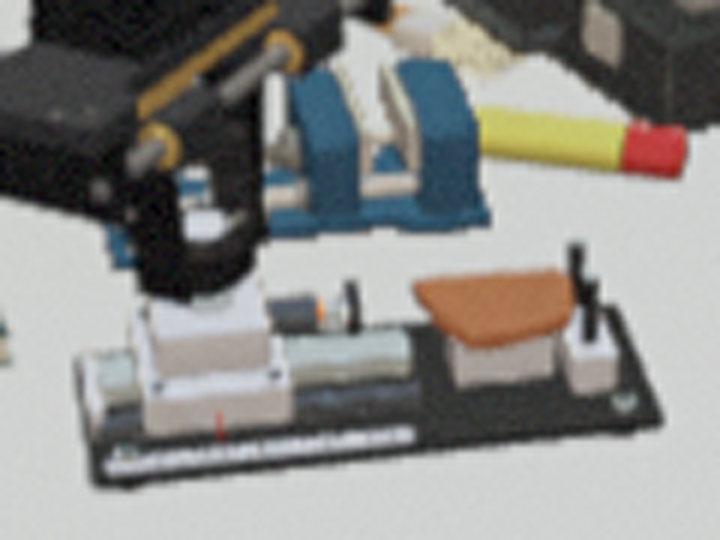

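```bash
python3 -m pendant '{"xyz":[[0.0022,-0.0006,0],[0.0022,-0.0006,0],[0.0022,-0.0006,0],[0.0022,-0.0006,0],[0.0022,-0.0006,0],[0.0022,-0.0006,0],[0.0022,-0.0006,0]],"turn":[-0.15,-0.15,-0.15,-0.15,-0.15,-0.15,-0.15]}'; python3 st.py; python3 - <<'E'
from h import *
grab('scene','s13')
im=cv2.imread('pics/s13.png');cv2.imwrite('pics/s13c.png',cv2.resize(im[120:210,230:350],None,fx=6,fy=6,interpolation=cv2.INTER_CUBIC))
E
```

```text
time_s: 18.5
tool_pos: [0.4878, -0.0207, 0.0724]
tool_rot: [5.3, 85.9, -110.4]
force: [-1.0, -0.8, 0.4]
grip_width: 0.0389
yaw -25.75 turned 1.968 adv exp 29.52 got 29.37 lat -0.1 z 0.0724 F [-1.  -0.8  0.4] M [-0.229  0.072  0.298] q7 -27.2 toolx [-0.025 -0.067 -0.997  0.   ]
```

View pics/s13c.png

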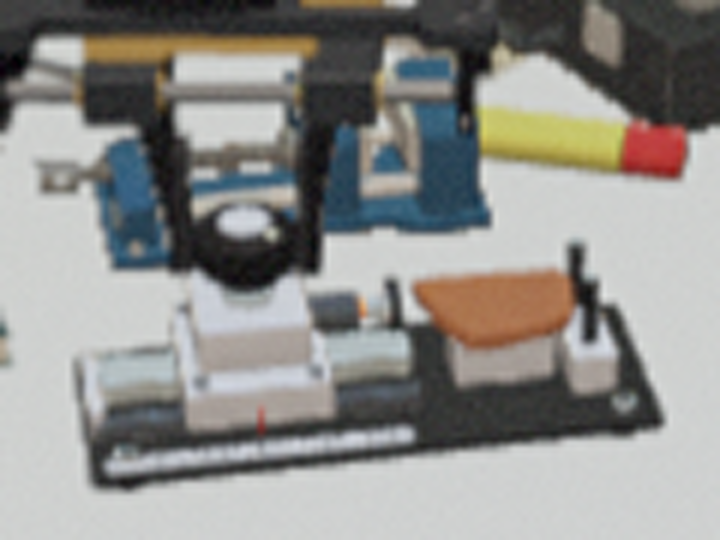

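```bash
python3 -m pendant '{"xyz":[[0.0015,-0.0004,0],[0.0015,-0.0004,0],[0.0015,-0.0004,0]],"turn":[-0.1,-0.1,-0.1]}'; python3 st.py; python3 -m pendant '{"xyz":[[0.001,-0.0002,0]],"turn":[-0.06]}' >/dev/null; python3 st.py;python3 -m pendant '{"xyz":[[0.001,-0.0002,0]],"turn":[-0.06]}'>/dev/null; python3 st.py; python3 - <<'E'
from h import *
grab('scene','s14')
im=cv2.imread('pics/s14.png');cv2.imwrite('pics/s14c.png',cv2.resize(im[120:210,230:350],None,fx=6,fy=6,interpolation=cv2.INTER_CUBIC))
E
```

```text
time_s: 18.92
tool_pos: [0.4921, -0.0218, 0.0724]
tool_rot: [4.3, 85.9, -128.4]
force: [-0.5, -0.6, 0.8]
grip_width: 0.0393
yaw -42.69 turned 2.264 adv exp 33.95 got 33.8 lat -0.08 z 0.0724 F [-0.5 -0.6  0.8] M [-0.283  0.097  0.347] q7 -42.1 toolx [-0.044 -0.056 -0.997  0.   ]
yaw -45.9 turned 2.319 adv exp 34.79 got 34.65 lat -0.05 z 0.0724 F [-2.5 -0.9  0.1] M [-0.28   0.108  0.332] q7 -44.8 toolx [-0.048 -0.053 -0.997  0.   ]
yaw -49.08 turned 2.375 adv exp 35.63 got 35.47 lat -0.07 z 0.0724 F [-1.2  0.3  1.4] M [-0.33   0.073  0.311] q7 -47.6 toolx [-0.051 -0.05  -0.997  0.   ]
```

View pics/s14c.png

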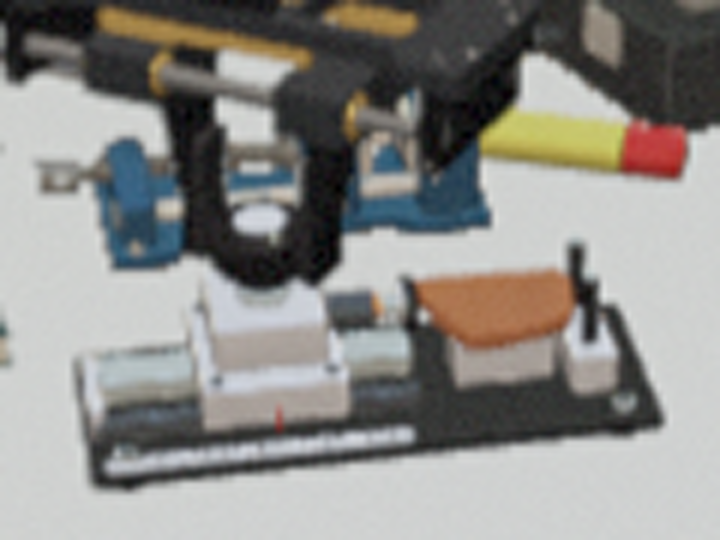

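```bash
for i in 1 2 3; do python3 -m pendant '{"xyz":[[0.0006,-0.0002,0]],"turn":[-0.04]}' >/dev/null; python3 st.py; done; python3 - <<'E'
from h import *
grab('scene','s15')
im=cv2.imread('pics/s15.png');cv2.imwrite('pics/s15c.png',cv2.resize(im[150:200,280:340],None,fx=12,fy=12,interpolation=cv2.INTER_CUBIC))
E
```

```text
yaw -51.35 turned 2.415 adv exp 36.22 got 36.03 lat -0.06 z 0.0724 F [-2.  -0.3  1.2] M [-0.336  0.092  0.274] q7 -49.5 toolx [-0.053 -0.048 -0.997  0.   ]
yaw -53.64 turned 2.455 adv exp 36.82 got 36.62 lat -0.07 z 0.0724 F [-1.7 -0.4  0.5] M [-0.305  0.028  0.289] q7 -51.5 toolx [-0.055 -0.046 -0.997  0.   ]
yaw -56.01 turned 2.496 adv exp 37.44 got 37.24 lat -0.08 z 0.0724 F [-1.5 -0.1  0.5] M [-0.357  0.126  0.317] q7 -53.5 toolx [-0.057 -0.043 -0.997  0.   ]
```

View pics/s15c.png

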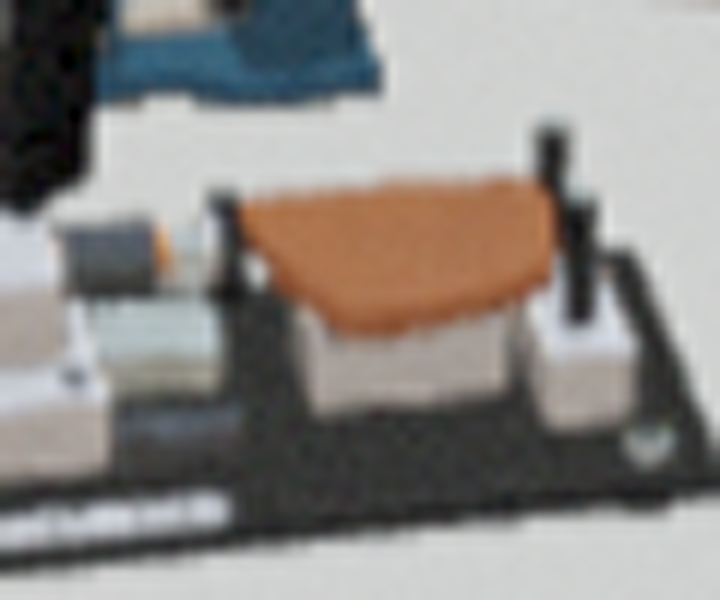

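```bash
for i in 1 2 3; do python3 -m pendant '{"xyz":[[0.0006,-0.0002,0]],"turn":[-0.04]}' >/dev/null; python3 st.py; done; python3 - <<'E'
from h import *
grab('scene','s16')
im=cv2.imread('pics/s16.png');cv2.imwrite('pics/s16c.png',cv2.resize(im[150:200,280:340],None,fx=12,fy=12,interpolation=cv2.INTER_CUBIC))
E
```

```text
yaw -58.49 turned 2.539 adv exp 38.09 got 37.87 lat -0.04 z 0.0724 F [-0.9 -0.5  0.8] M [-0.305  0.105  0.342] q7 -55.6 toolx [-0.059 -0.041 -0.997  0.   ]
yaw -60.93 turned 2.582 adv exp 38.73 got 38.52 lat -0.04 z 0.0724 F [-1.6  0.6  0.9] M [-0.392  0.144  0.301] q7 -57.7 toolx [-0.061 -0.038 -0.997  0.   ]
yaw -63.37 turned 2.624 adv exp 39.37 got 39.11 lat -0.03 z 0.0724 F [-1.9  0.1  1.3] M [-0.285  0.233  0.259] q7 -59.8 toolx [-0.063 -0.036 -0.997  0.   ]
```

View pics/s16c.png

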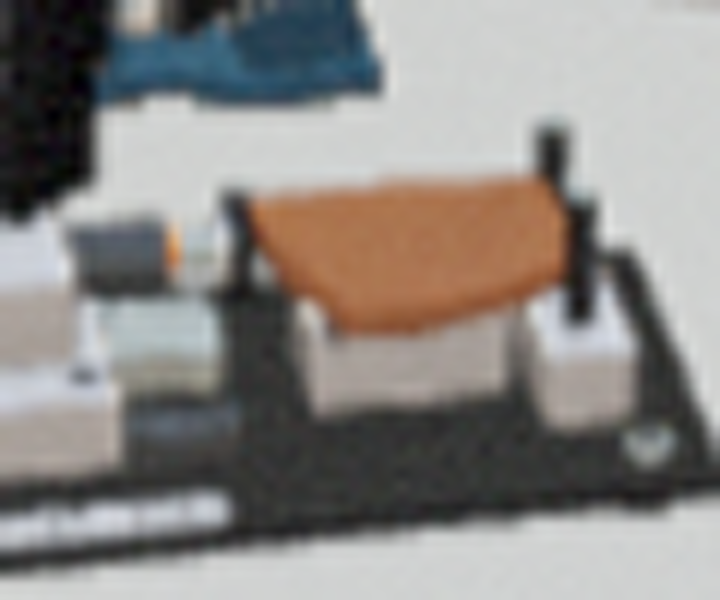

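```bash
for i in 1 2 3; do python3 -m pendant '{"xyz":[[0.0005,-0.0001,0]],"turn":[-0.03]}' >/dev/null; python3 st.py; done; python3 - <<'E'
from h import *
grab('scene','s17')
im=cv2.imread('pics/s17.png');cv2.imwrite('pics/s17c.png',cv2.resize(im[150:200,280:340],None,fx=12,fy=12,interpolation=cv2.INTER_CUBIC))
E
```

```text
yaw -65.26 turned 2.657 adv exp 39.86 got 39.64 lat -0.03 z 0.0724 F [-1.6  1.1  1.1] M [-0.352  0.263  0.332] q7 -61.4 toolx [-0.064 -0.033 -0.997  0.   ]
yaw -67.1 turned 2.689 adv exp 40.34 got 40.08 lat -0.05 z 0.0724 F [-1.2  0.   1.6] M [-0.342  0.302  0.292] q7 -62.9 toolx [-0.065 -0.031 -0.997  0.   ]
yaw -68.92 turned 2.721 adv exp 40.82 got 40.53 lat -0.02 z 0.0724 F [-2.   1.1  1.3] M [-0.271  0.34   0.378] q7 -64.5 toolx [-0.066 -0.029 -0.997  0.   ]
```

View pics/s17c.png

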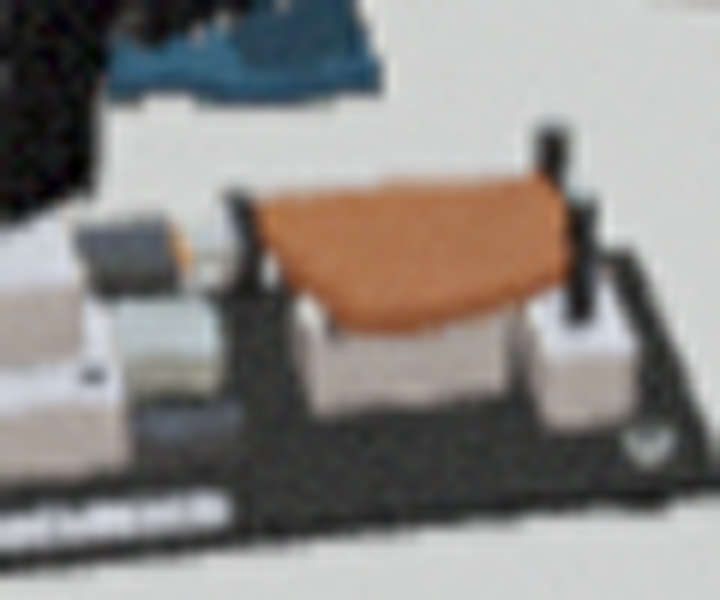

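```bash
for i in 1 2; do python3 -m pendant '{"xyz":[[0.0003,-0.0001,0]],"turn":[-0.02]}' >/dev/null; python3 st.py; done; python3 - <<'E'
from h import *
for k in range(3):
  grab('scene'); print(readout.get_obs()['wrist_torque'][2])
grab('scene','s18')
im=cv2.imread('pics/s18.png');cv2.imwrite('pics/s18c.png',cv2.resize(im[150:200,280:340],None,fx=12,fy=12,interpolation=cv2.INTER_CUBIC))
E
```

```text
yaw -70.19 turned 2.743 adv exp 41.15 got 40.83 lat -0.03 z 0.0724 F [-0.9  0.4  1.7] M [-0.291  0.331  0.392] q7 -65.6 toolx [-0.067 -0.028 -0.997  0.   ]
yaw -71.4 turned 2.765 adv exp 41.47 got 41.13 lat -0.01 z 0.0724 F [-1.6  0.7  1.5] M [-0.373  0.33   0.489] q7 -66.6 toolx [-0.068 -0.026 -0.997  0.   ]
0.29617696251354997
0.24766636123189273
0.23856960321307435
```

View pics/s18c.png

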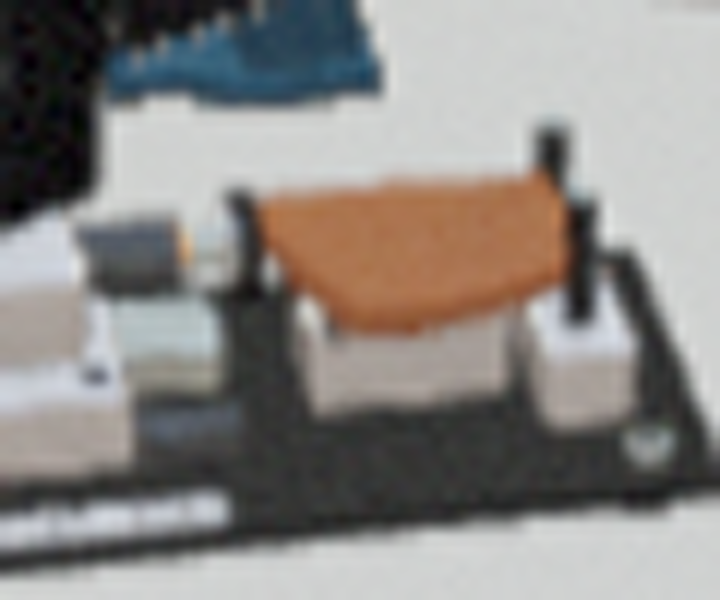

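```bash
python3 - <<'E'
import cv2,numpy as np
for k in (13,14,15,16,17,18):
    im=cv2.imread(f'pics/s{k}.png').astype(float)
    reg=im[168:174,285:301]; sat=np.clip(reg[:,:,2]-reg[:,:,0]-15,0,None)
    print(k,'orange',sat.sum().round(), (sat.sum(0)).round().astype(int))
E
```

```text
13 orange 561.0 [  0   0   0   0  24 239   4   0   0   0   0   0   0   1  78 215]
14 orange 620.0 [  0   0   0   0   0   0   0 185 120   0   0   0   0   0  87 228]
15 orange 388.0 [  0   0   0   0   0   0   0   0 217  40   0   0   0   0   0 131]
16 orange 265.0 [  0   0   0   0   0   0   0   0   2 263   0   0   0   0   0   0]
17 orange 176.0 [  0   0   0   0   0   0   0   0   0  61 115   0   0   0   0   0]
18 orange 114.0 [  0   0   0   0   0   0   0   0   0   1 113   0   0   0   0   0]
```

```bash
python3 -m pendant '{"xyz":[[0,0,0],[0,0,0],[0,0,0]],"turn":[0,0,0]}'; python3 st.py; python3 -m pendant '{"xyz":[[0,0,0],[0,0,0],[0,0,0],[0,0,0]],"turn":[0,0,0,0]}' 0.75; python3 -m pendant '{"xyz":[[0,0,0.01],[0,0,0.03],[0,0,0.04],[0,0,0.05],[0,0,0.02],[0,0,0]],"turn":[0,0,0,0,0.1,0.1]}'; python3 st.py;python3 - <<'E'
from h import *
grab('scene','s19')
im=cv2.imread('pics/s19.png').astype(float)
reg=im[168:174,285:301]; sat=np.clip(reg[:,:,2]-reg[:,:,0]-15,0,None);print(sat.sum(0).round())
grab('wrist','w19')
E
```

```text
time_s: 21.32
tool_pos: [0.4992, -0.0237, 0.0724]
tool_rot: [2.7, 85.8, -158.7]
force: [-2.2, 0.7, 1.7]
grip_width: 0.039
yaw -71.35 turned 2.764 adv exp 41.46 got 41.15 lat -0.05 z 0.0724 F [-2.2  0.7  1.7] M [-0.364  0.343  0.319] q7 -66.5 toolx [-0.068 -0.026 -0.997  0.   ]
time_s: 21.82
tool_pos: [0.5001, -0.0239, 0.0724]
tool_rot: [2.8, 86.0, -158.7]
force: [0.4, -0.4, -0.1]
grip_width: 0.0638
time_s: 22.58
tool_pos: [0.4998, -0.0249, 0.2307]
tool_rot: [4.6, 86.1, -145.3]
force: [0.4, 0.2, -0.5]
grip_width: 0.0653
yaw -59.87 turned 2.563 adv exp 38.45 got 42.1 lat -1.09 z 0.2307 F [ 0.4  0.2 -0.5] M [-0.045  0.086  0.034] q7 -60.8 toolx [-0.056 -0.039 -0.998  0.   ]
[  0.   0.   0.   0.   0.   0.   0.   0.   0.   0. 111.   0.   0.   0.
   0.   0.]
```

View pics/w19.png

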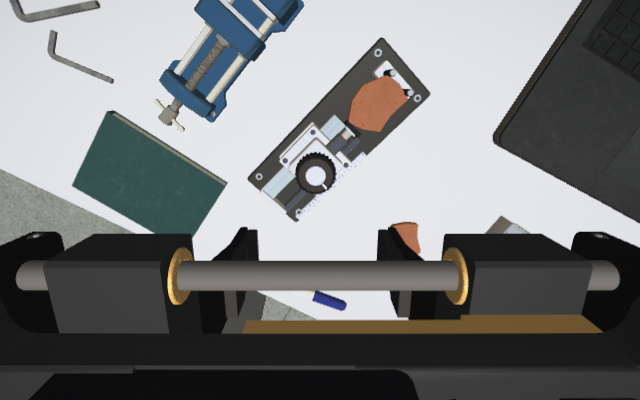

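View pics/s19.png

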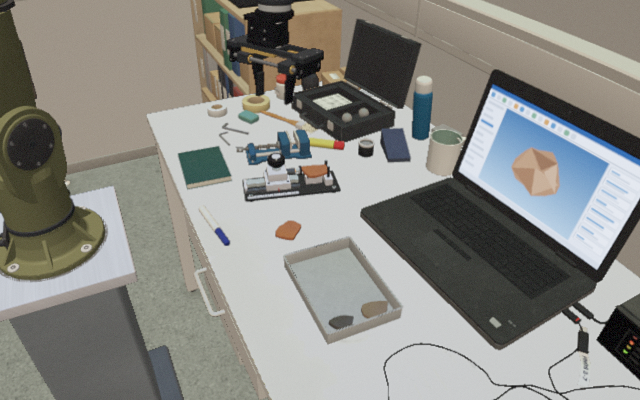

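```bash
python3 -m pendant '{"xyz":[[0.02,0,-0.01],[0.02,0,-0.02],[0.02,0,-0.02],[0.02,0,-0.02],[0.01,-0.005,0],[0,0,0],[0,0,0],[0,0,0],[0,0,0],[0,0,0]],"turn":[0.18,0.18,0.18,0.18,0.18,0.18,0.18,0.18,0.18,0.18]}'; python3 -m pendant '{"xyz":[[0,0,0],[0,0,0],[0,0,0],[0,0,0]],"turn":[0.18,0.18,0,0]}'; python3 - <<'E'
from h import *
o,im=grab('wrist','w20'); np.save('o20.npy',pose(o)); print(pose(o).round(4))
E
```

```text
time_s: 23.92
tool_pos: [0.5891, -0.0304, 0.1542]
tool_rot: [-4.0, 86.1, -48.9]
force: [-0.3, 0.5, 0.0]
grip_width: 0.065
time_s: 24.42
tool_pos: [0.5877, -0.0311, 0.1532]
tool_rot: [-5.2, 86.3, -29.5]
force: [0.3, -0.9, -0.1]
grip_width: 0.0657
[[ 0.0566  0.4117  0.9096  0.5877]
 [-0.032   0.9113 -0.4105 -0.0311]
 [-0.9979 -0.0059  0.0648  0.1532]
 [ 0.      0.      0.      1.    ]]
```

View pics/w20.png

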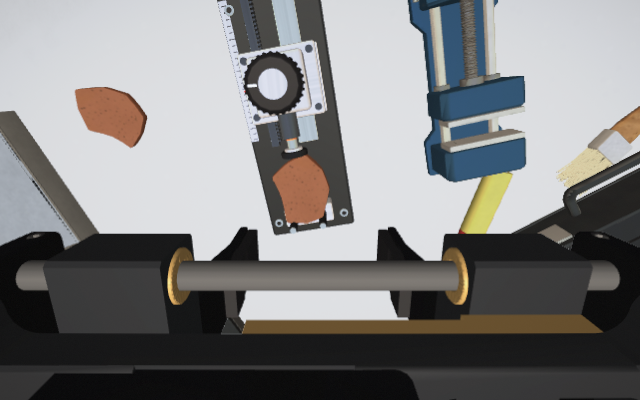

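```bash
python3 - <<'E'
import cv2
a=cv2.imread('pics/w10.png')[100:145,290:350];b=cv2.imread('pics/w20.png')[110:165,265:325]
c=cv2.imread('pics/w5.png')[40:110,285:345]
f=lambda x:cv2.resize(x,None,fx=6.5,fy=6.5,interpolation=cv2.INTER_CUBIC)
import numpy as np
A,B=f(a),f(b); H=max(A.shape[0],B.shape[0]); P=lambda x:cv2.copyMakeBorder(x,0,H-x.shape[0],0,0,cv2.BORDER_CONSTANT)
cv2.imwrite('pics/cmp.png',np.hstack([P(A),P(B)]))
E
```

```text
(no output)
```

View pics/cmp.png

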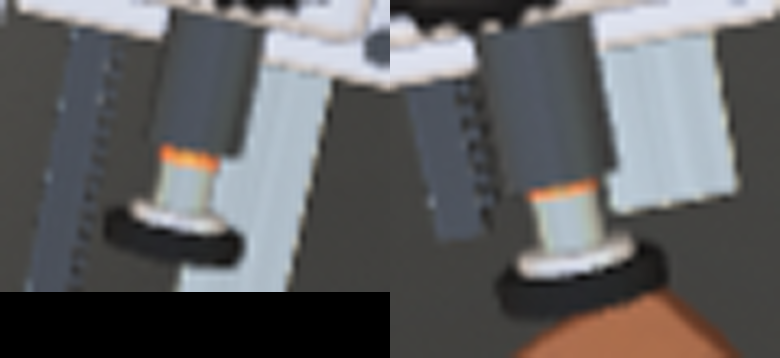

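```bash
python3 - <<'E'
from h import *
h=np.array([np.cos(np.radians(-14.8)),np.sin(np.radians(-14.8))]);C=np.array([.5834,-.0445])
for c in ['scene','wrist']:
  o,_=grab(c)
  for n in ['sherd_c','sherd_narrow','sherd_grey','flint']:
    for d in pinpoint(c,n):
        P=w(c,d['at'],o); e=P[:2]-C; print(c,n,round(d['score'],2),P.round(3),'holder',(e@h*1e3+50).round(1),(e@[-h[1],h[0]]*1e3).round(1))
E
```

```text
scene sherd_c 0.81 [ 0.46  -0.183  0.004] holder -34.4 -165.3
scene sherd_c 0.65 [ 0.587 -0.049  0.044] holder 54.7 -3.9
scene sherd_narrow 0.71 [ 0.56 -0.03  0.05] holder 23.2 8.3
scene sherd_narrow 0.66 [ 0.429 -0.193  0.014] holder -61.7 -183.2
scene sherd_narrow 0.54 [ 0.5   -0.027 -0.002] holder -34.6 -4.4
scene sherd_narrow 0.15 [ 0.502 -0.028  0.085] holder -32.8 -4.5
scene sherd_grey 0.76 [ 0.512 -0.444 -0.001] holder 82.9 -404.4
scene flint 0.82 [ 0.447 -0.44   0.003] holder 19.1 -417.6
wrist sherd_c 0.78 [ 0.457 -0.186  0.005] holder -36.2 -168.9
wrist sherd_c 0.62 [ 0.583 -0.048  0.042] holder 50.8 -3.8
wrist sherd_narrow 0.83 [ 0.558 -0.033  0.053] holder 22.2 5.0
wrist sherd_narrow 0.79 [ 0.428 -0.191  0.015] holder -62.9 -181.8
```

All of this fits the required ranges, so I am handing in.

```bash
python3 -c "
from cell import *
print(sign_off())"
```

```text
the job is handed in; nothing more can be done
None
```

The orange-brown sherd from the tray is clamped in the holder, and I handed the job in at about 24.5 s. `sign_off()` reports no verdict, so what follows rests on my own checks.

**What I did:** I took the sherd across its 47 mm side; of the two look-alikes it was the one in the tray and farther from the base. I laid it on the bars with its narrow end to the nose, let go and looked. I then turned the knob about 2.76 rad clockwise in one grip, following the carriage 41 mm, released it and lifted clear.

**Last checks:**

| Check | Result |
|---|---|
| Sherd centre along the holder (allowed 36 to 60 mm) | 51 mm (wrist camera), 55 mm (scene camera) |
| Sherd centre off the middle line (allowed 12 mm) | about 4 mm |
| Sherd centre height (allowed 36 to 52 mm) | 42 to 44 mm |
| Narrow tip along the holder (must be below 34 mm) | 22 to 23 mm |
| Spring pushed in (allowed 0.5 to 2.5 mm) | about 1.0 to 1.5 mm of 3 mm |
| Other two finds | within a few mm of where they lay |

**Where the checks were uncertain or disagreed:**
- **Spring depth:** this is estimated, not measured directly. The orange ring shows about 1.4 mm in the wrist picture and about 1.5 mm in the scene picture. Knob travel after contact gives about 1 mm. The last torque while turning implies about 12 N, but that signal was noisy.
- **Sherd position:** the two cameras differ by 4 mm along the holder, which is within their stated accuracy.
- **Tool tilt:** the tool drifted to about 4° off vertical during the moves. I saw no effect from it.

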